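Feel for the release groove and unlatch the gel tank lid

TASK

Unlatch the lid of the gel tank by touch: put the closed fingertips on top of the grey edge bar along the front of the tank, at the end where the two round sockets are, and slide them along the bar, touching it, until they meet the release groove; then press the key inside the groove fully down, so that the lid springs ajar, and draw back clear. Nothing is to be gripped or lifted, do not push or pry the lid itself, and leave the bottle, the tip box and the comb where they are.

Things in the scene. Friction and masses are not known exactly. Their poses are not given: they have to be found in the camera images.
- tank: Clear gel tank, fixed, 240 mm deep (x) by 390 mm long (y); origin at the centre of its underside, z up. On its front (-x) edge runs a grey edge bar, 390 mm long, 34 mm across (x -137 to -103 mm), flat top 100 mm above the bench. Two round sockets (26 mm wide, 28 mm long) stick out of its +y end. The clear lid lies behind the bar from x = -99 mm, 6 mm below the bar's top when shut.
- edge_start (a point): The end of the bar where the sweep starts: on its top face (100 mm above the bench), half-way across, at the extreme +y end beside the two sockets. Its axes are the tank's; the bar runs from here along -y. Begin by touching the bar within 50 mm of this point. The top is smooth and level to 0.5 mm all along, but for the groove.
- edge_finish (a point): The other extreme end (-y) of the bar, half-way across its top face. The one release groove, same grey plastic, has its middle anywhere from 142 to 248 mm from the sweep's start; no reading tells where: it must be felt or seen. It is a gap 50 mm long along the bar, open at the top and the front (-x), with a 4 mm wall at its back, so 30 mm of clear width.
- key (a joint): Downward travel of the grey release key, in m: 0 up, 0.008 fully down. The key fills the floor of the groove (47 by 27 mm), 10 mm below the bar's top when up and 18 mm when fully down. It resists with about 3 to 4 N, then meets a hard stop; it has no return spring and stays where it is pushed.
- lid (a joint): Opening angle of the lid about its rear hinge, rad: 0 shut, rising with the key to 0.10 (front lip about 22 mm up) when the key is fully down. It stays there.
- bottle_mid (a point): Centre of a small glass bottle with a blue cap, 60 mm in diameter and 110 mm high, loose, standing to the right of the tank (-y). Leave alone.
- tipbox_mid (a point): Centre of a white pipette tip box, 80 x 115 mm and 45 mm high (pegs to 49 mm), loose, to the left (+y) of the tank. Leave alone.
- comb_mid (a point): Middle of the spine (20 x 130 mm, 12 mm high) of a white gel comb lying on the bench in front of the tank, to the right; its teeth reach 26 mm from the spine's middle line on one side. Loose. Leave alone.

How it is judged (in metres and radians):
On the way, in this order (a step that is already met when the one before it is completed fails the run):
1. the fingertips touch the edge bar near its end beside the sockets (contact force between the fingers and anything else above 0.3 N and x of the grasp point in the frame of edge_start between -0.07 and 0.07 m and z of the grasp point in the frame of edge_start between -0.03 and 0.09 m and y of the grasp point in the frame of edge_start between -0.06 and 0.05 m and value of joint key below 0.001 m), for 0.05 s.
2. they have slid along the bar and still touch it 65 to 115 mm from that end (contact force between the fingers and anything else above 0.3 N and x of the grasp point in the frame of edge_start between -0.07 and 0.07 m and z of the grasp point in the frame of edge_start between -0.03 and 0.09 m and y of the grasp point in the frame of edge_start between -0.115 and -0.065 m and value of joint key below 0.001 m), for 0.05 s.
3. a fingertip presses the key in the groove down, at least 6.5 of its 8 mm (value of joint key above 0.0065 m and contact force between the fingers and anything else above 0.3 N and x of the grasp point in the frame of edge_start between -0.07 and 0.07 m and z of the grasp point in the frame of edge_start between -0.03 and 0.09 m), for 0.05 s.
At the end, for the whole second after the job is handed in: The key is down by at least 6.5 mm of its 8 mm and the lid stands ajar by at least 0.075 rad; bottle, tip box and comb are within 20 mm of where they stood (value of joint key above 0.0065 m and value of joint lid above 0.075 rad and distance of each of bottle_mid, tipbox_mid, comb_mid from where it was at the start of the episode below 0.02 m); the robot touches nothing.
It fails at once if the bottle, the tip box or the comb is moved or lifted by more than 20 mm (distance of any of bottle_mid, tipbox_mid, comb_mid from where it was at the start of the episode above 0.02 m).
It fails at once if the fingers push or pry the lid itself (more than 8 N) (contact force between the fingers and lid above 8 N).
It also fails if it takes over 58 s, if anything falls off the work surface, if the arm or the gripper's body presses on something with over 40 N, if the wrist force passes 120 N, or if a joint passes its speed limit or range.

ROBOT

A 6-joint arm with a two-finger parallel gripper is mounted at the origin on the work surface. World frame = base frame: x ahead of the robot, y to its left, z up, the work surface at z = 0. Lengths are in m, angles in degrees, forces in N, time in s.
With the tool pointing down it reaches from about 0.3 to 0.75 m from the base axis. Payload 8.5 kg.
Tool frame: the origin (TCP) lies at the very end of the fingers, on their centre line; the grasp point (between the pads) lies 19 mm behind it (env.grasp_offset is the distance from the TCP to the grasp point, in m); y points along the fingers, z is the direction in which the jaws open and shut, and the axes are right-handed (so a half turn about y gives the same grasp; the last joint's range is limited). The gripper opens to 85 mm and grips with 20 to 120 N. Pads are 22 mm wide; open, the fingers measure 114 mm over their backs; the gripper's body (76 mm by 85 mm) begins 54 mm behind the grasp point. The pads swing forward as they close: fully open they stand 13 mm farther back than shut.
Start: joints at [-82.58, 21.807, 74.336, -0, 83.858, -12.336], TCP at [0.186, -0.518, 0.231] pointing down, gripper open.
Joint ranges: [-178.18, 178.18], [-50.72, 133.34], [12.68, 142.11], [-81.47, 261.47], [9.98, 163.14], [-165.26, 165.26]. Speed limits (degrees/s): [136.94, 136.94, 180, 180, 180, 180].

INTERFACE

Orientations are given as a 3x3 rotation matrix whose columns are the frame's x, y, z axes.
In Python, from rig import env gives the robot as it stands. The module is installed in compiled form; this text tells all that it offers.
- The arm moves only by the shell command python3 -m pendant 'ROWS' [FORCE]. ROWS is JSON, a list of rows, each a list of 3 entries, a list of its own where there are three numbers: the shift along the world's x, y, z as a fraction of full scale, then the turn about the world's z as a fraction of full scale, then the opening, from 0 (shut) to 1 (fully open). A call has 1 to 12 rows; each row shifts and turns the commanded pose from where the row before left it; what a row does not reach is not made up. Full scale, the value 1, is 30 mm for a shift and 5 degrees for a turn. A row lasts 1/12 s, in which the tool goes at most 41.7 mm and 7.16 degrees, less where a joint would pass 70% of its speed; a pose out of reach is approached as far as the arm can. A call with a number of a shift or a turn outside -1 to 1 is refused whole. A call with a gripper value outside its range is refused whole. The fingers move at their own pace and stop on an object; FORCE is the grip in N (left out, the last holds). Time passes only in rows, so rows that do not move let the fingers close. It gives the time, the measured TCP pose, the force and the opening at its end, in the units of the state.
- env.observe(): the state, without advancing time (a new reading comes with each control period).
- env.get_image(name): name is "scene" or "top" or "wrist"; returns (picture, depth): 480x640x3 uint8, red, green, blue; 480x640 float32, m along the optical axis (not along the pixel's ray), 0 where there is no reading.
- env.camera_model(name): a dict with "camera_matrix" (3x3 intrinsics, pixels), "R" (3x3) and "t" (3): a world point X has camera coordinates R X + t; the wrist camera has in their place "tool_from_camera" (4x4, takes a point from camera to tool coordinates, whose origin is the TCP and whose axes are the tool frame's). Camera axes: x right, y down, z forward; pixel columns grow to the right and rows downward; lengths in m; the calibration is good to about 2 mm. A picture is of the moment at which its call begins: read the wrist's pose just before it. camera_model takes no time and is no camera call.
- env.close_job(): hands the job in, once; it reports no verdict.
The state is a dict: "time_s": time; "q": joint angles; "qvel": joint speeds; "joint_efforts": joint torques, N m; "position": TCP position; "tool_rot": TCP orientation; "ft_force": force on the tool from outside, world axes, zero at the start; "wrist_torque": the same for the moment, N m; "grip_width": finger opening in m.
Only numpy, scipy, OpenCV 4.12 (cv2) and the standard library are available. Lean on these libraries where they do the work, as an engineer would, in place of code of your own. Each camera call takes 0.05 s, during which the arm holds its last target.

## Working session

There is one attempt and no reset: what is moved stays moved. The work goes in short steps, Python scripts to look and compute and a shell command to move; the robot and the scene stay as the last step left them, time stands still between calls to the robot, and variables do not carry over. Pictures are saved under pics/ and viewed, and the job is handed in when it is done.

```bash
mkdir -p pics; python3 - <<'E'
from rig import env
import cv2,numpy as np
for n in ["scene","top"]:
    im,d=env.get_image(n); cv2.imwrite(f"pics/{n}0.png",im[:,:,::-1]); np.savez(f"pics/{n}0.npz",im=im,d=d)
    m=env.camera_model(n); print(n,m)
s=env.observe();print(s); print(env.grasp_offset)
E
```

```text
scene {'camera_matrix': array([[486.86690883,   0.        , 320.62145384],
       [  0.        , 486.86690883, 230.87072111],
       [  0.        ,   0.        ,   1.        ]]), 'R': array([[-0.73613496,  0.67656721,  0.01903002],
       [ 0.48952271,  0.55161783, -0.67534087],
       [-0.46741079, -0.48782639, -0.73726017]]), 't': array([ 0.43280403, -0.23487781,  1.33869924])}
top {'camera_matrix': array([[562.38423932,   0.        , 323.79567601],
       [  0.        , 562.38423932, 239.46082307],
       [  0.        ,   0.        ,   1.        ]]), 'R': array([[ 0.045642  , -0.99895425,  0.00268713],
       [-0.97852531, -0.04524955, -0.20109873],
       [ 0.20101002,  0.00654912, -0.97956729]]), 't': array([-0.02034715,  0.58401898,  1.22819887])}
{'time_s': 0.1, 'q': array([-8.25799172e+01,  2.18376160e+01,  7.43787014e+01, -3.27533195e-04,
        8.38575741e+01, -1.23359082e+01]), 'qvel': array([ 0.02565317, -0.09261685, -0.23236551,  0.03280815, -0.00132765,
        0.02521353]), 'joint_efforts': array([ 3.90977541e-03, -4.49220908e+01, -2.31653023e+01, -1.42330009e-04,
        3.67820874e-03,  7.24771240e-06]), 'position': array([ 0.18586981, -0.51736986,  0.23077902]), 'tool_rot': array([[-9.41140492e-01, -1.72185375e-04,  3.38015598e-01],
       [-3.38015534e-01,  1.27811452e-03, -9.41139663e-01],
       [-2.69972159e-04, -9.99999168e-01, -1.26108666e-03]]), 'ft_force': array([ 0.16341767, -0.16412467, -0.39524808]), 'wrist_torque': array([-0.02417201,  0.03700658, -0.04778167]), 'grip_width': 0.08519721801991917}
0.0187
```

View pics/top0.png

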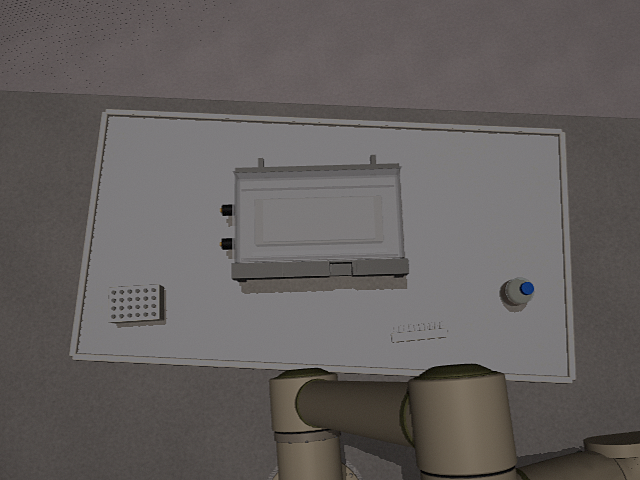

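View pics/scene0.png

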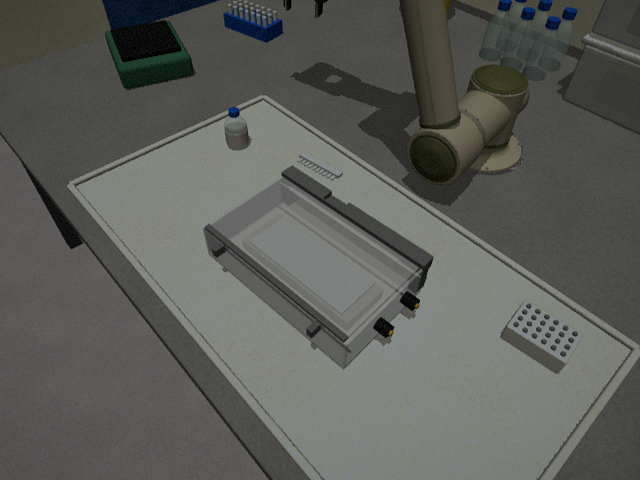

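The top view shows the bar running from about (232,270) at the socket end to (408,266). The groove shows at roughly columns 330–352. I'll enlarge that area and measure it.

```bash
cat > h.py <<'E'
import numpy as np
def ray(m,u,v,z):
    K,R,t=m["camera_matrix"],m["R"],m["t"]
    d=R.T@np.linalg.solve(K,np.array([u,v,1.])); c=-R.T@t
    return c+d*(z-c[2])/d[2]
E
python3 - <<'E'
import numpy as np,cv2
a=np.load("pics/top0.npz");im=a["im"];d=a["d"]
c=im[240:300,220:420,::-1]
cv2.imwrite("pics/topz.png",cv2.resize(c,None,fx=4,fy=4,interpolation=cv2.INTER_NEAREST))
b=np.load("pics/scene0.npz")["im"]
cv2.imwrite("pics/scz.png",cv2.resize(b[160:300,270:440,::-1],None,fx=4,fy=4,interpolation=cv2.INTER_CUBIC))
g=im.mean(2).astype(int)
print(g[266,224:416].tolist());print(g[270,224:416].tolist())
for u in (250,300,380,400):print(u,g[250:290,u].tolist())
E
```

```text
[123, 127, 125, 125, 127, 127, 130, 101, 83, 84, 86, 85, 85, 83, 85, 84, 85, 84, 83, 83, 85, 84, 85, 83, 83, 85, 85, 84, 85, 84, 86, 85, 84, 83, 82, 83, 85, 82, 83, 83, 84, 85, 85, 85, 84, 85, 85, 87, 83, 86, 83, 84, 85, 86, 83, 85, 85, 85, 88, 86, 84, 86, 84, 85, 87, 84, 86, 83, 85, 87, 84, 85, 85, 84, 85, 83, 86, 85, 85, 84, 84, 87, 83, 85, 85, 85, 84, 86, 84, 87, 84, 84, 85, 83, 84, 84, 83, 83, 82, 84, 84, 83, 86, 84, 85, 69, 83, 85, 85, 85, 85, 83, 83, 83, 83, 83, 83, 83, 85, 85, 84, 84, 83, 80, 83, 82, 91, 51, 79, 86, 85, 81, 74, 81, 85, 82, 82, 83, 81, 83, 82, 85, 82, 81, 82, 80, 83, 81, 79, 82, 84, 80, 81, 83, 79, 80, 80, 82, 78, 81, 79, 81, 80, 81, 79, 80, 79, 77, 80, 79, 78, 79, 80, 77, 79, 78, 78, 79, 78, 78, 80, 77, 79, 76, 81, 121, 128, 126, 126, 124, 124, 125]
[126, 126, 125, 126, 126, 126, 130, 102, 80, 83, 84, 82, 84, 83, 85, 83, 82, 84, 83, 81, 83, 85, 86, 82, 85, 84, 82, 85, 85, 85, 86, 85, 83, 86, 84, 86, 85, 86, 84, 83, 86, 84, 87, 83, 86, 86, 84, 85, 87, 85, 85, 83, 84, 87, 83, 83, 85, 85, 88, 86, 84, 85, 84, 85, 84, 86, 87, 83, 84, 85, 82, 86, 83, 85, 86, 84, 84,
[... 465 characters left out ...]
5]
250 [121, 121, 122, 121, 121, 122, 122, 124, 104, 108, 117, 95, 125, 80, 83, 85, 85, 84, 83, 83, 82, 86, 85, 85, 84, 84, 84, 94, 4, 15, 96, 92, 89, 86, 82, 81, 83, 84, 86, 87]
300 [122, 124, 125, 124, 126, 115, 113, 104, 107, 128, 86, 105, 83, 84, 85, 84, 86, 85, 83, 85, 84, 85, 83, 83, 87, 89, 53, 9, 56, 93, 91, 88, 91, 90, 89, 86, 86, 88, 86, 88]
380 [124, 125, 118, 124, 110, 107, 113, 112, 111, 80, 80, 80, 81, 82, 81, 79, 80, 84, 82, 80, 80, 80, 84, 94, 17, 12, 80, 91, 84, 84, 86, 89, 90, 89, 86, 87, 90, 87, 82, 81]
400 [105, 107, 107, 108, 109, 107, 111, 71, 71, 85, 77, 80, 80, 79, 80, 80, 78, 80, 76, 78, 80, 80, 83, 76, 13, 21, 20, 61, 94, 88, 87, 88, 90, 91, 89, 89, 88, 85, 86, 133]
```

View pics/topz.png

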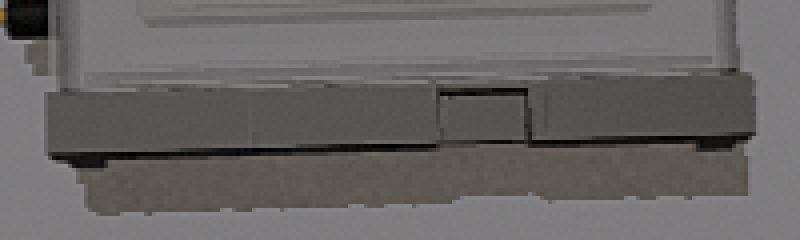

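View pics/scz.png

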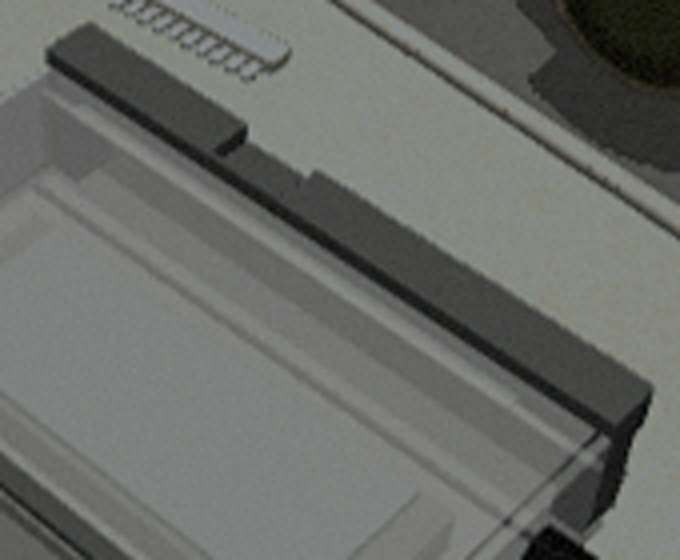

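```bash
python3 - <<'E'
from rig import env
from h import ray
import numpy as np
m=env.camera_model("top")
# centre line: top-face rows at u: 250: 262.7-277.5 ; 300: 261.7-276 ; 380: 258.7-274
for u,a,b in((250,262.7,277.6),(300,261.5,276.2),(380,258.6,273.8),(400,258,273.4)):
    p,q=ray(m,u,a,.1),ray(m,u,b,.1);print(u,p,q,np.linalg.norm(p-q))
s=ray(m,231.3,270.7,.1);f=ray(m,408.7,265.8,.1);print("ends",s,f,np.linalg.norm(f-s))
e=(f-s)/np.linalg.norm(f-s);print("yaw of -y axis",e,np.degrees(np.arctan2(e[0],-e[1])))
for u in(329.3,330,351,352.2):
    g=ray(m,u,268,.1);print(u,(g-s)@e,g)
ms=env.camera_model("scene")
z=lambda x,y:(270+x/4,160+y/4)
for n,xy in dict(startback=(614,432),startfront=(652,388),endback=(48,58),endfront=(92,25),gR=(247,128),gL=(312,172)).items():
    g=ray(ms,*z(*xy),.1);print(n,g,(g-s)@e)
# comb, bottle, tipbox rough
for n,u,v,zz in(("comb",420,335,.012),("bottle",527,288,.11),("tip",137,303,.045)):print(n,ray(m,u,v,zz))
E
```

```text
250 [0.51646096 0.16574162 0.1       ] [0.48358727 0.16336959 0.1       ] 0.032959160647112726
300 [0.52418625 0.05620207 0.1       ] [0.49168875 0.05444009 0.1       ] 0.0325452267365315
380 [ 0.53875403 -0.11931391  0.1       ] [ 0.50502929 -0.12017603  0.1       ] 0.03373575859355894
400 [ 0.5421234  -0.16327701  0.1       ] [ 0.50792798 -0.16390647  0.1       ] 0.03420122085913097
ends [0.49688216 0.20535486 0.1       ] [ 0.5256362  -0.18268421  0.1       ] 0.3891029616400852
yaw of -y axis [ 0.07389828 -0.99726578  0.        ] 4.237922953283804
329.3 0.21469660630392443 [ 0.51273268 -0.00875585  0.1       ]
330 0.2162310866943711 [ 0.51280338 -0.01028929  0.1       ]
351 0.26227032144121304 [ 0.51492444 -0.05629758  0.1       ]
352.2 0.2649014168386775 [ 0.51504565 -0.05892691  0.1       ]
startback [0.52190508 0.21193715 0.1       ] -0.0047151415385196125
startfront [0.48718023 0.20698216 0.1       ] -0.0023398119835262086
endback [ 0.55163855 -0.17012699  0.1       ] 0.3785016023098135
endfront [ 0.51467573 -0.17561349  0.1       ] 0.38124161073142454
gR [ 0.50747324 -0.05474036  0.1       ] 0.2601667220127893
gL [ 0.50509479 -0.00714567  0.1       ] 0.21252640395550274
comb [ 0.38052093 -0.22410611  0.012     ]
bottle [ 0.48724561 -0.43747072  0.11      ]
tip [0.42126722 0.42179031 0.045     ]
```

Both views agree: the groove's middle is about 239.5 mm from the sweep start, inside the allowed 142–248 mm. The bar's direction is (0.074, -0.997). I'll aim the first touch at (0.497, 0.180), with the jaw axis turned along the bar, which takes a turn of about -15.5°.

```bash
python3 -m pendant '[[[0.43,0.97,0],-0.13,0],[[0.43,0.97,0],-0.13,0],[[0.43,0.97,0],-0.13,0],[[0.43,0.97,0],-0.13,0],[[0.43,0.97,0],-0.13,0],[[0.43,0.97,0],-0.13,0],[[0.43,0.97,0],-0.13,0],[[0.43,0.97,0],-0.13,0],[[0.43,0.97,0],-0.13,0],[[0.43,0.97,0],-0.13,0],[[0.43,0.97,0],-0.13,0],[[0.43,0.97,0],-0.13,0]]' 20
```

```text
time_s: 1.1
position: [0.3409, -0.1668, 0.2312]
tool_rot: [[-0.978, -0.0, 0.206], [-0.206, 0.0, -0.978], [0.0, -1.0, -0.0]]
ft_force: [1.0, -0.4, 0.3]
grip_width: -0.0001
```

```bash
python3 -m pendant '[[[0.43,0.96,0],-0.13,0],[[0.43,0.96,0],-0.13,0],[[0.43,0.96,0],-0.13,0],[[0.43,0.96,0],-0.13,0],[[0.43,0.96,0],-0.13,0],[[0.43,0.96,0],-0.13,0],[[0.43,0.96,-0.3],-0.13,0],[[0.43,0.96,-0.5],-0.13,0],[[0.43,0.96,-0.5],-0.13,0],[[0.43,0.96,-0.5],-0.13,0],[[0.43,0.96,-0.5],-0.12,0],[[0,0,0],0,0]]'
python3 - <<'E'
from rig import env
import cv2,numpy as np
s=env.observe();print(s["position"],s["tool_rot"],s["ft_force"])
for n in ["top","wrist"]:
    im,d=env.get_image(n); cv2.imwrite(f"pics/{n}1.png",im[:,:,::-1])
    np.savez(f"pics/{n}1.npz",im=im,d=d)
print(env.camera_model("wrist"))
E
```

```text
time_s: 2.1
position: [0.4826, 0.152, 0.1593]
tool_rot: [[-0.996, -0.004, 0.088], [-0.088, 0.001, -0.996], [0.004, -1.0, -0.001]]
ft_force: [-1.8, -0.6, -0.4]
grip_width: -0.0001
[0.48259667 0.15202085 0.15925476] [[-9.96152386e-01 -4.28803265e-03  8.75330618e-02]
 [-8.75370693e-02  7.55615972e-04 -9.96160976e-01]
 [ 4.20542942e-03 -9.99990521e-01 -1.12807046e-03]] [-1.78216624 -0.64959138 -0.4428225 ]
{'camera_matrix': array([[400.68679899,   0.        , 321.90752584],
       [  0.        , 400.68679899, 242.71739037],
       [  0.        ,   0.        ,   1.        ]]), 'tool_from_camera': array([[ 3.76839520e-04,  9.47436158e-01,  3.19944658e-01,
        -8.05058243e-02],
       [ 6.39965789e-04, -3.19944844e-01,  9.47435954e-01,
        -1.42891246e-01],
       [ 9.99999724e-01, -1.52277675e-04, -7.26894590e-04,
        -1.31302843e-03],
       [ 0.00000000e+00,  0.00000000e+00,  0.00000000e+00,
         1.00000000e+00]])}
```

View pics/wrist1.png

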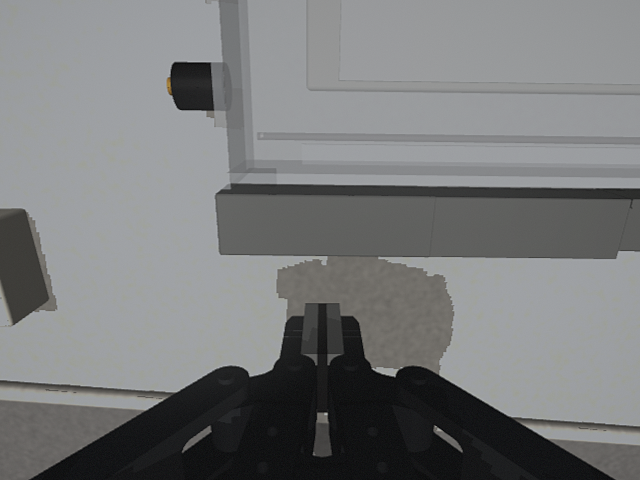

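View pics/top1.png

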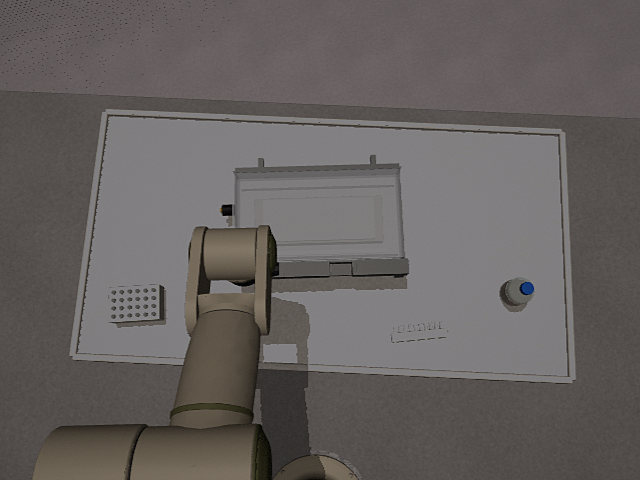

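In the wrist view the bar's top face spans rows about 195–256. Its socket end is at column 217 and the groove's near edge is around columns 617–631. I'll measure from these.

```bash
cat >> h.py <<'E'
def wmodel(m,pos,rot):
    T=np.eye(4);T[:3,:3]=rot;T[:3,3]=pos
    W=np.linalg.inv(T@m["tool_from_camera"])
    return dict(camera_matrix=m["camera_matrix"],R=W[:3,:3],t=W[:3,3])
E
python3 - <<'E'
from rig import env
from h import *
import cv2
a=np.load("pics/wrist1.npz");im=a["im"]
g=im.mean(2).astype(int)
for u in(240,400,560):print(u,180,g[180:265,u].tolist())
for v in(205,225,245):print(v,g[v,210:225].tolist(),g[v,605:640].tolist())
s=env.observe();m=wmodel(env.camera_model("wrist"),s["position"],s["tool_rot"])
print(s["position"])
P=lambda u,v,z=.1:ray(m,u,v,z)
A,B=P(216.5,195),P(219,255);print(A,B)
for u,v in((400,194),(400,256.5),(600,198),(600,258),(617,258),(630,215)):print(u,v,P(u,v))
E
python3 -c "
import cv2;i=cv2.imread('pics/wrist1.png');cv2.imwrite('pics/wz.png',cv2.resize(i[170:280,560:640],None,fx=5,fy=5))"
```

```text
240 180 [136, 147, 152, 107, 59, 54, 58, 57, 57, 58, 58, 57, 57, 55, 81, 90, 97, 99, 99, 99, 99, 99, 99, 99, 100, 99, 98, 100, 98, 100, 99, 98, 99, 98, 99, 99, 98, 98, 98, 99, 99, 98, 98, 99, 98, 98, 99, 99, 99, 98, 97, 99, 99, 98, 99, 98, 97, 98, 98, 97, 97, 98, 98, 98, 97, 97, 98, 99, 97, 98, 98, 98, 99, 97, 72, 154, 163, 159, 160, 160, 162, 160, 161, 161, 161]
400 180 [158, 157, 158, 161, 163, 123, 61, 51, 55, 56, 58, 55, 57, 55, 55, 53, 82, 89, 95, 98, 95, 96, 97, 98, 96, 97, 97, 96, 95, 95, 97, 95, 96, 96, 96, 96, 96, 96, 96, 96, 96, 96, 96, 96, 96, 95, 96, 96, 94, 95, 96, 95, 96, 95, 96, 94, 94, 95, 94, 95, 96, 95, 94, 94, 94, 95, 94, 94, 94, 94, 94, 95, 96, 94, 95, 87, 84, 156, 162, 157, 159, 160, 164, 115, 104]
560 180 [157, 158, 157, 158, 158, 158, 156, 146, 76, 43, 49, 49, 49, 51, 51, 51, 50, 45, 69, 87, 94, 93, 94, 92, 93, 93, 92, 91, 92, 93, 92, 93, 93, 92, 92, 93, 93, 91, 93, 92, 93, 92, 93, 92, 92, 92, 91, 91, 91, 92, 91, 92, 92, 93, 92, 92, 92, 91, 92, 90, 92, 92, 93, 92, 92, 92, 91, 91, 93, 93, 91, 92, 91, 91, 93, 90, 91, 79, 125, 161, 162, 159, 158, 160, 160]
205 [16
[... 328 characters left out ...]
, 88, 90, 89, 87, 89, 89, 89, 91, 82, 82, 89, 89, 89, 90, 88, 88, 89, 88, 87, 90, 88, 88, 89, 88]
245 [159, 159, 158, 160, 160, 160, 162, 167, 140, 96, 92, 100, 100, 99, 97] [91, 88, 89, 89, 88, 89, 89, 89, 88, 90, 90, 89, 89, 90, 84, 86, 89, 88, 89, 89, 88, 89, 88, 89, 88, 90, 90, 90, 88, 90, 89, 89, 89, 89, 87]
[0.48224511 0.14903844 0.16146283]
[0.51470823 0.20806228 0.1       ] [0.48157392 0.20664191 0.1       ]
400 194 [0.52343641 0.11356977 0.1       ]
400 256.5 [0.48923128 0.1084305  0.1       ]
600 198 [0.53031635 0.00998053 0.1       ]
600 258 [ 4.97800790e-01 -3.00619129e-04  1.00000000e-01]
617 258 [ 0.49860258 -0.00952899  0.1       ]
630 215 [ 0.52279553 -0.00853358  0.1       ]
```

View pics/wz.png

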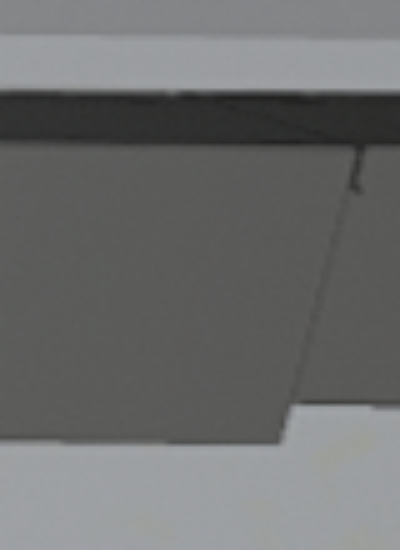

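```bash
python3 -m pendant '[[[0.25,0.52,0],-0.1,0],[[0.26,0.53,0],0,0],[[0,0,-0.4],0,0],[[0,0,-0.4],0,0],[[0,0,-0.4],0,0],[[0,0,-0.4],0,0],[[0,0,-0.2],0,0],[[0,0,0],0,0],[[0,0,0],0,0]]'; python3 -m pendant '[[[0,0,0],0,0],[[0,0,0],0,0]]'
```

```text
time_s: 2.95
position: [0.4981, 0.1793, 0.1089]
tool_rot: [[-0.997, 0.001, 0.075], [-0.075, 0.0, -0.997], [-0.001, -1.0, 0.0]]
ft_force: [-0.3, -0.3, -0.2]
grip_width: -0.0002
time_s: 3.12
position: [0.4982, 0.1798, 0.1091]
tool_rot: [[-0.997, 0.001, 0.076], [-0.076, 0.0, -0.997], [-0.001, -1.0, -0.0]]
ft_force: [0.4, 0.0, 0.7]
grip_width: -0.0002
```

```bash
python3 -m pendant '[[[0,0,-0.1],0,0],[[0,0,-0.1],0,0],[[0,0,-0.05],0,0],[[0,0,0],0,0],[[0,0,0],0,0]]'; python3 -m pendant '[[[0,0,-0.02],0,0],[[0,0,-0.02],0,0],[[0,0,0],0,0]]';python3 -m pendant '[[[0,0,-0.02],0,0],[[0,0,0],0,0]]'
```

```text
time_s: 3.53
position: [0.4979, 0.1799, 0.1007]
tool_rot: [[-0.997, -0.0, 0.076], [-0.076, -0.0, -0.997], [0.0, -1.0, 0.0]]
ft_force: [0.1, -0.4, -0.2]
grip_width: 0.0
time_s: 3.78
position: [0.498, 0.1799, 0.1001]
tool_rot: [[-0.997, 0.001, 0.076], [-0.076, 0.0, -0.997], [-0.001, -1.0, -0.0]]
ft_force: [-1.1, 0.3, 4.9]
grip_width: 0.0002
time_s: 3.95
position: [0.498, 0.1799, 0.1]
tool_rot: [[-0.997, 0.001, 0.076], [-0.076, 0.0, -0.997], [-0.001, -1.0, 0.0]]
ft_force: [-4.0, -0.5, 9.9]
grip_width: -0.0002
```

I have contact at about 10 N with z at 0.100. Next I slide along the bar.

```bash
python3 -m pendant '[[[0.015,-0.2,0],0,0],[[0.015,-0.2,0],0,0],[[0.015,-0.2,0],0,0],[[0.015,-0.2,0],0,0],[[0.015,-0.2,0],0,0]]'; python3 -m pendant '[[[0.015,-0.2,0],0,0],[[0.015,-0.2,0],0,0],[[0.015,-0.2,0],0,0],[[0.015,-0.2,0],0,0]]'
```

```text
time_s: 4.37
position: [0.5009, 0.1506, 0.1]
tool_rot: [[-0.997, 0.003, 0.076], [-0.076, 0.002, -0.997], [-0.003, -1.0, -0.002]]
ft_force: [-1.1, 5.4, 7.8]
grip_width: -0.0002
time_s: 4.7
position: [0.5027, 0.1266, 0.1]
tool_rot: [[-0.997, 0.003, 0.076], [-0.076, 0.002, -0.997], [-0.003, -1.0, -0.002]]
ft_force: [-1.4, 6.5, 7.8]
grip_width: -0.0001
```

```bash
python3 -m pendant '[[[0.01,-0.15,0],0,0],[[0.01,-0.15,0],0,0]]';python3 -m pendant '[[[0.01,-0.15,0],0,0],[[0.01,-0.15,0],0,0],[[0,0,0],0,0]]'
```

```text
time_s: 4.87
position: [0.5033, 0.1175, 0.1]
tool_rot: [[-0.997, 0.003, 0.076], [-0.076, 0.002, -0.997], [-0.003, -1.0, -0.002]]
ft_force: [-0.4, 5.1, 7.7]
grip_width: -0.0002
time_s: 5.12
position: [0.5039, 0.108, 0.1]
tool_rot: [[-0.997, 0.003, 0.075], [-0.075, 0.001, -0.997], [-0.003, -1.0, -0.001]]
ft_force: [-0.5, 2.4, 8.8]
grip_width: 0.0002
```

About 98 mm from the end and still touching. While holding contact, I'll look again to refine the groove.

```bash
python3 - <<'E'
from rig import env
from h import *
import cv2
s=env.observe()
im,d=env.get_image("wrist");cv2.imwrite("pics/wrist2.png",im[:,:,::-1]);np.savez("pics/wrist2.npz",im=im,pos=s["position"],rot=s["tool_rot"])
print(s["position"])
E
```

```text
[0.50391844 0.10804889 0.10004064]
```

View pics/wrist2.png

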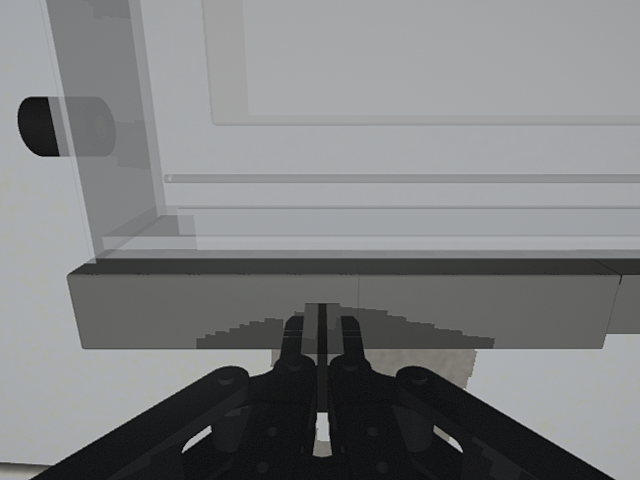

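The bar's top face spans rows 275–348. Its start corner runs (67,276) to (83,348), and the groove edge (621,276) to (603,348).

```bash
python3 - <<'E'
from rig import env
from h import *
a=np.load("pics/wrist2.npz")
m=wmodel(env.camera_model("wrist"),a["pos"],a["rot"])
for u,v in((67,276),(83,348.5),(621,276),(603,348.5)):
    p=ray(m,u,v,.1);print(u,v,p,a["rot"].T@(p-a["pos"]))
E
```

```text
67 276 [0.51485481 0.20947089 0.1       ] [-0.01855701  0.00019478 -0.10030766]
83 348.5 [0.48241391 0.20697745 0.1       ] [ 0.01397943  0.00010583 -0.10026899]
621 276 [ 0.53112188 -0.00456467  0.1       ] [-1.86293563e-02 -2.63511642e-05  1.14345043e-01]
603 348.5 [ 0.49877748 -0.00725967  0.1       ] [ 0.01382606 -0.0001153   0.11459198]
```

The tool sits on the clear-width centre line. The groove edge is 114.5 mm ahead, so its middle is about 139–141 mm ahead. I'll keep sliding and feel for the drop.

```bash
python3 -m pendant '[[[0.015,-0.2,0],0,0],[[0.015,-0.2,0],0,0],[[0.015,-0.2,0],0,0],[[0.015,-0.2,0],0,0],[[0.015,-0.2,0],0,0],[[0.015,-0.2,0],0,0],[[0.015,-0.2,0],0,0],[[0.015,-0.2,0],0,0],[[0.015,-0.2,0],0,0],[[0.015,-0.2,0],0,0],[[0.015,-0.2,0],0,0],[[0.015,-0.2,0],0,0]]'; python3 -m pendant '[[[0.015,-0.2,0],0,0],[[0.015,-0.2,0],0,0],[[0.015,-0.2,0],0,0],[[0.015,-0.2,0],0,0],[[0.015,-0.2,0],0,0],[[0.015,-0.2,0],0,0],[[0.015,-0.2,0],0,0]]';for i in 1; do python3 -m pendant '[[[0.01,-0.1,0],0,0]]'; python3 -m pendant '[[[0.01,-0.1,0],0,0]]'; python3 -m pendant '[[[0,-0.1,0],0,0]]'; python3 -m pendant '[[[0.01,-0.1,0],0,0]]'; done
```

```text
time_s: 6.17
position: [0.509, 0.0363, 0.0997]
tool_rot: [[-0.997, 0.002, 0.076], [-0.076, 0.001, -0.997], [-0.002, -1.0, -0.001]]
ft_force: [-0.5, 5.3, 7.1]
grip_width: -0.0003
time_s: 6.75
position: [0.5121, -0.0056, 0.0997]
tool_rot: [[-0.997, 0.002, 0.076], [-0.076, 0.001, -0.997], [-0.002, -1.0, -0.001]]
ft_force: [-0.6, 6.1, 8.3]
grip_width: 0.0
time_s: 6.83
position: [0.5124, -0.0089, 0.0997]
tool_rot: [[-0.997, 0.002, 0.076], [-0.076, 0.001, -0.997], [-0.002, -1.0, -0.001]]
ft_force: [-1.3, 5.4, 7.3]
grip_width: 0.0001
time_s: 6.92
position: [0.5126, -0.0117, 0.0997]
tool_rot: [[-0.997, 0.001, 0.076], [-0.076, 0.001, -0.997], [-0.001, -1.0, -0.001]]
ft_force: [-0.8, 5.0, 5.7]
grip_width: 0.0
time_s: 7.0
position: [0.5126, -0.0149, 0.0995]
tool_rot: [[-0.997, 0.001, 0.076], [-0.076, 0.001, -0.997], [-0.001, -1.0, -0.001]]
ft_force: [-0.8, -0.1, -0.2]
grip_width: 0.0004
time_s: 7.08
position: [0.5126, -0.0183, 0.0991]
tool_rot: [[-0.997, 0.0, 0.076], [-0.076, -0.0, -0.997], [-0.0, -1.0, 0.0]]
ft_force: [0.3, -0.1, -0.0]
grip_width: 0.0001
```

The drop was felt at y≈-0.0135, with force going to zero, which matches the groove edge. I'll go on about 13.5 mm to the middle and then press down.

```bash
python3 -m pendant '[[[0.015,-0.15,0],0,0],[[0.02,-0.15,0],0,0],[[0.01,-0.15,0],0,0],[[0,0,0],0,0],[[0,0,0],0,0]]'; python3 -m pendant '[[[0,0,-0.08],0,0],[[0,0,-0.08],0,0],[[0,0,-0.08],0,0],[[0,0,0],0,0]]'; python3 -m pendant '[[[0,0,-0.06],0,0],[[0,0,-0.06],0,0],[[0,0,0],0,0]]'
```

```text
time_s: 7.5
position: [0.5139, -0.032, 0.0989]
tool_rot: [[-0.997, -0.0, 0.075], [-0.075, 0.0, -0.997], [0.0, -1.0, -0.0]]
ft_force: [0.2, 0.1, 0.5]
grip_width: 0.0002
time_s: 7.83
position: [0.5137, -0.0314, 0.0912]
tool_rot: [[-0.997, -0.001, 0.076], [-0.076, 0.0, -0.997], [0.001, -1.0, -0.0]]
ft_force: [-0.4, 0.1, 0.8]
grip_width: 0.0003
time_s: 8.08
position: [0.514, -0.0315, 0.088]
tool_rot: [[-0.997, 0.0, 0.076], [-0.076, 0.0, -0.997], [-0.0, -1.0, -0.0]]
ft_force: [1.8, -0.0, -0.2]
grip_width: 0.0001
```

```bash
python3 -m pendant '[[[0,0,-0.06],0,0],[[0,0,-0.06],0,0]]'; python3 -m pendant '[[[0,0,-0.06],0,0]]'; python3 -m pendant '[[[0,0,-0.04],0,0]]';  python3 -m pendant '[[[0,0,-0.04],0,0],[[0,0,0],0,0]]'
```

```text
time_s: 8.25
position: [0.514, -0.0316, 0.0847]
tool_rot: [[-0.997, 0.0, 0.076], [-0.076, -0.0, -0.997], [-0.0, -1.0, 0.0]]
ft_force: [-0.5, 0.2, 2.9]
grip_width: 0.0001
time_s: 8.33
position: [0.514, -0.0316, 0.0828]
tool_rot: [[-0.997, 0.0, 0.076], [-0.076, -0.0, -0.997], [-0.0, -1.0, 0.0]]
ft_force: [-0.0, 0.5, 2.7]
grip_width: 0.0003
time_s: 8.42
position: [0.5141, -0.0316, 0.0819]
tool_rot: [[-0.997, 0.001, 0.076], [-0.076, -0.0, -0.997], [-0.001, -1.0, 0.0]]
ft_force: [-5.3, 2.2, 21.7]
grip_width: 0.0001
time_s: 8.58
position: [0.5141, -0.0316, 0.0819]
tool_rot: [[-0.997, 0.001, 0.076], [-0.076, -0.0, -0.997], [-0.001, -1.0, 0.001]]
ft_force: [-5.9, 1.5, 17.7]
grip_width: 0.0003
```

I hit the hard stop at z=0.082 with about 20 N, so the key is fully down. Drawing back straight up, then away toward the robot.

```bash
python3 -m pendant '[[[0,0,0.1],0,0],[[0,0,0.3],0,0],[[0,0,0.5],0,0],[[0,0,0.6],0,0],[[0,0,0.8],0,0],[[0,0,0.8],0,0],[[0,0,0.8],0,0],[[-0.5,0,0.8],0,0],[[-0.8,0,0],0,0],[[-0.8,0,0],0,0],[[-0.8,0,0],0,0],[[-0.8,0,0],0,0]]'; python3 -m pendant '[[[0,0.9,0],0,0],[[0,0.9,0],0,0],[[0,0.9,0],0,0],[[0,0.9,0],0,0],[[0,0.9,0],0,0],[[0,0,0],0,0],[[0,0,0],0,0],[[0,0,0],0,0]]'
python3 - <<'E'
from rig import env
import cv2,numpy as np
s=env.observe();print(s["position"],s["ft_force"])
for n in ["top","scene"]:
    im,d=env.get_image(n); cv2.imwrite(f"pics/{n}3.png",im[:,:,::-1]); np.savez(f"pics/{n}3.npz",im=im,d=d)
E
```

```text
time_s: 9.58
position: [0.4017, -0.0315, 0.2216]
tool_rot: [[-0.997, 0.0, 0.076], [-0.076, -0.0, -0.997], [-0.0, -1.0, 0.0]]
ft_force: [-0.1, 0.6, 0.2]
grip_width: -0.0003
time_s: 10.25
position: [0.4029, 0.103, 0.2215]
tool_rot: [[-0.997, -0.0, 0.076], [-0.076, -0.0, -0.997], [0.0, -1.0, 0.0]]
ft_force: [0.5, -0.7, 0.1]
grip_width: 0.0001
[0.40294507 0.10304676 0.22151022] [ 0.53856534 -0.69056462  0.14178384]
```

View pics/scene3.png

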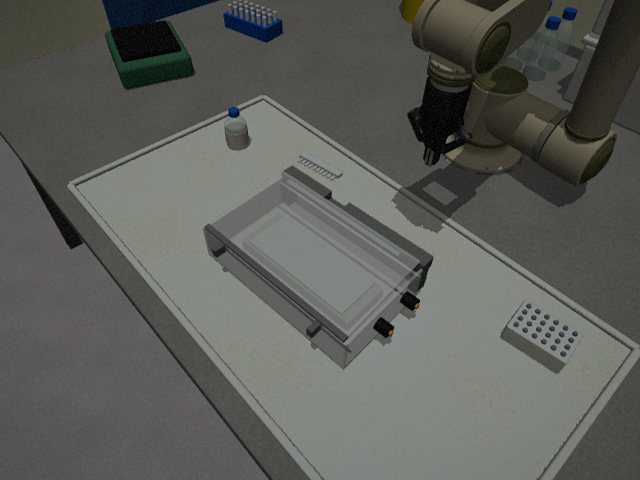

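View pics/top3.png

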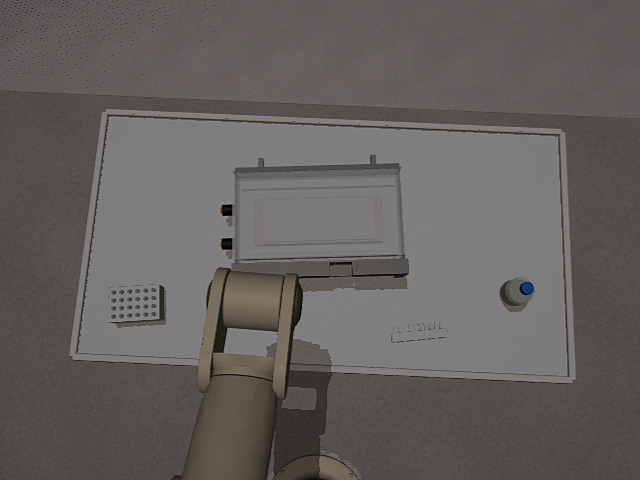

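The bottle, tip box and comb look unmoved and the arm is clear. Before handing in, I'll check the lid and key against the earlier images.

```bash
python3 - <<'E'
import numpy as np,cv2
from rig import env
from h import *
a,b=np.load("pics/scene0.npz"),np.load("pics/scene3.npz")
A=a["im"][160:310,200:440,::-1];B=b["im"][160:310,200:440,::-1]
cv2.imwrite("pics/cmp.png",cv2.convertScaleAbs(cv2.resize(np.vstack([A,B]),None,fx=2,fy=2,interpolation=cv2.INTER_CUBIC),alpha=1.7))
a,b=np.load("pics/top0.npz"),np.load("pics/top3.npz")
print("key depth change mm",1e3*np.median((b["d"]-a["d"])[265:273,335:348]), "bar",1e3*np.median((b["d"]-a["d"])[264:270,365:400]))
print("lid front depth change", [round(1e3*float(np.median((b["d"]-a["d"])[v-1:v+2,320:395])),1) for v in range(170,262,6)])
df=np.abs(a["im"].astype(int)-b["im"]).sum(2)
for n,(v0,v1,u0,u1) in dict(bottle=(275,310,498,540),tip=(280,328,100,168),comb=(315,347,385,452)).items(): print(n,df[v0:v1,u0:u1].mean())
E
```

```text
key depth change mm 8.47727 bar -0.23627281
lid front depth change [-1.4, -2.9, -4.5, -5.2, -7.5, -9.3, -10.1, -12.2, -13.1, -14.4, -16.1, -17.1, -18.8, -21.4, -20.7, 0.2]
bottle 4.7306122448979595
tip 4.569546568627451
comb 4.368936567164179
```

View pics/cmp.png

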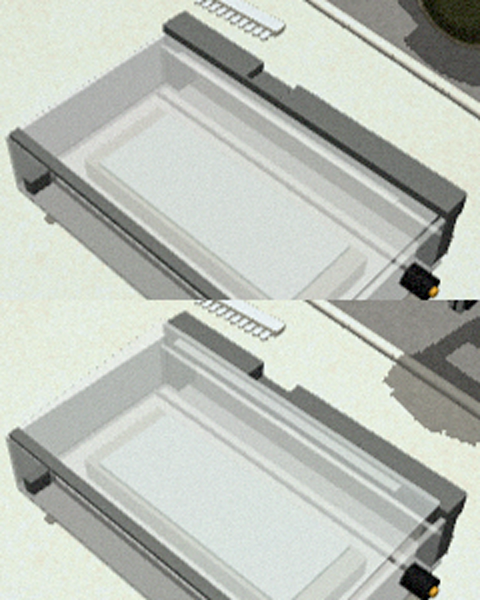

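The key is down about 8 mm and the lid's front is up about 21 mm. In the lower half of the comparison the lid's front edge stands visibly above the bar. The other objects haven't changed.

```bash
python3 -c "
from rig import env
print(env.close_job())"
```

```text
the job is handed in; nothing more can be done
None
```

The lid is unlatched and ajar, and the job is handed in at about 10 s of robot time, well inside the 58 s limit.

- **Sweep:** The closed fingertips touched the bar about 26 mm from the socket end and slid along it at about 8 N. They dropped into the groove at y ≈ -0.0135, about where the cameras had placed its near edge.
- **Groove position:** Its middle is about 240 mm from the sweep's start.
- **Key press:** I pressed at the middle of the groove. The key resisted with about 3 N, then met the hard stop at z = 0.082 m with about 20 N. I then drew back up and away.

**Last checks:** Between the first and last top pictures:
- **Key:** down about 8.5 mm by depth, against a nominal 8 mm; the unmoved bar itself read 0.2 mm off.
- **Lid:** its front edge rose about 21 mm, close to the full 0.10 rad.
- **Bottle, tip box and comb:** only picture noise in their areas, so they did not move.
- **Arm:** clear of everything, with wrist force at noise level.

No check failed. The top and wrist camera estimates of the bar and groove differed by 2–3 mm, which was within the clearance.

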